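Clamp the tall jar in the ratchet jar holder

TASK

Clamp the tall slim jar in the ratchet jar holder for its lid to be tightened. The empty holder stands partly closed: flip its pawl off the toothed wheel, wind the knob back until the jaw is fully open, and stand the jar upright between the sprung pad and the V block; then flip the pawl back on and click the knob forward until the jar is held in the V with the sprung pad pressed in about half of its 12 mm travel, never right home. Move the jaw by the knob only, and leave the squat jars and loose lids where they are.

Things in the scene. Friction and masses are not known exactly. Their poses are not given: they have to be found in the camera images.
- holder: Jar holder, a fixed grey fixture. Origin on the table under the toothed wheel's centre; x level from its low front to its high back, y level (left, seen from the front) to the jar bay, z up. Base x -65..125 mm, y -75..75. Wedge housing x -47..114, y -62..62; its flat top face rises towards +x at 32 deg (0.56 rad), from 31 to 132 mm high. Jar bay (floor 10 mm thick) x -45..45, y 60..205
- wheel_mid (a point): Centre of the toothed wheel on the sloping face, 60 mm above the holder's origin. Axes: x = u, uphill along the face; y = the holder's y; z = n, square out of the face (32 deg from vertical, leaning to the holder's front). The steel wheel is 90 mm across and lies 3 to 13 mm out from the face, under the knob
- bay_seat (a point): Floor point of the bay on the axis of the 56 mm jar when seated in the V block (holder x 0, y 146, z 10 mm); axes as the holder's. The V block, y 155..205, 62 mm above the table, opens towards -y with plates 35 deg off square. The pad's face stands at holder y 100 mm + 15 mm per rad of knob; so 74 mm is free for the jar when fully open, and a good place to set it down is 9 mm to -y of this point
- knob (a joint): Turn of knob and wheel, rad: 0 (stop, jaw fully open) to 2.7. Grows clockwise seen from outside the face and closes the jaw (to +y) by 15 mm per rad. 24 teeth: one click 0.262 rad. With the pawl on it turns clockwise only; let go, it may run back to the last tooth. Starts 1.5 to 2.2. The pad meets the seated jar at 1.2; next rests: 1.38, 1.64, 1.90 (pad in 2, 6, 10 mm). Takes 0.03 to 0.25 N m
- knob_grip (a point): Point on the knob's axis at the height to grip, 38 mm out (along n) from the face. The knob is a round fluted black cylinder, 44 mm across, from 19 to 53 mm out; grip it across in any direction. The point's z axis is n, its x axis turns with the knob
- pawl (a joint): Swing of the pawl, rad, about an axis along n at u +70, y +34 mm from the wheel's centre. About 0.05 to 0.12: its nose is in the teeth (on); 0.95: swung clear (off). Its weighted handle falls to either side of 0.5 (where it points straight uphill) and stays there; it takes under 1 N to push over. Grows as the handle goes to the holder's +y
- pawl_handle (a point): Point on the pawl's steel handle post, 30 mm out from the face. The post is 16 mm thick, square to the face, 6 to 44 mm out, with a 24 mm ball on it (top 56 mm out). It swings on a 45 mm arm about the pawl's axis: from the wheel's centre it stands at u +111, y +15 mm when on, u +111, y +54 mm when off. The arms at its foot reach 14 mm out
- jaw: Moving jaw: aluminium block 52 x 14 x 50 mm on a steel rod, sliding along the holder's y. Origin below its back face, at holder y 66 mm when fully open. Not to be pushed directly. The tops of jaw and pad are 62 mm above the table
- pad (a joint): How far the sprung pad (black rubber plate 44 wide, 40 tall, 8 mm thick, on the jaw's +y side) is pressed in, m: 0 free to 0.012 right home; 1.2 N per mm
- tall_jar_mid (a point): Centre of the jar to be clamped, 56 mm across, 100 mm tall (the others are squat), 0.22 to 0.4 kg, glass with a white lid (top 14 mm) no wider than the jar. 50 mm above its foot; z along the jar
- squat_a_mid (a point): Centre of a squat jar, 74 mm across and 68 mm tall, a bystander
- squat_b_mid (a point): Centre of a squat jar, 74 mm across and 68 mm tall, a bystander
- squat_c_mid (a point): Centre of a squat jar, 74 mm across and 68 mm tall, a bystander
- loose_lid_a_mid (a point): Centre of a loose lid lying flat, 72 mm across and 12 mm thick, a bystander
- loose_lid_b_mid (a point): Centre of a loose lid lying flat, 72 mm across and 12 mm thick, a bystander

How it is judged:
By the outcome, as a careful person would: the job done as asked, in the order asked, and still so for the second after the job is handed in, with the robot touching nothing.
It also fails if it takes over 67 s, if anything falls off the work surface, if the arm or the gripper's body presses on something with over 40 N, if the wrist force passes 120 N, or if a joint passes its speed limit or range.

ROBOT

A 7-joint arm with a two-finger parallel gripper is mounted at the origin on the work surface. World frame = base frame: x ahead of the robot, y to its left, z up, the work surface at z = 0. Lengths are in mm, angles in rad, forces in N, time in s.
With the tool pointing down it reaches from about 425 to 825 mm from the base axis. Payload 3.6 kg.
Tool frame: the origin (TCP) lies at the very end of the fingers, on their centre line; the grasp point (between the pads) lies 19 mm behind it (env.tcp_to_grasp is the distance from the TCP to the grasp point, in mm); z points along the fingers, y is the line along which they close (so a half turn about z gives the same grasp; the last joint's range is limited). The gripper opens to 85 mm and grips with 20 to 120 N. Pads are 22 mm wide; open, the fingers measure 114 mm over their backs; the gripper's body (76 mm by 85 mm) begins 54 mm behind the grasp point. The pads swing forward as they close: fully open they stand 13 mm farther back than shut.
Start: joints at [-1.155, 0.615, -0.013, 1.423, 0.008, 1.103, -0.04], TCP at [278.471, 587.296, 231.297] pointing down, gripper open.
Joint ranges: [-3.12, 3.12], [-0.3, 2.06], [-1.34, 1.32], [0.26, 2.42], [-1.36, 4.5], [0.01, 1.98], [-2.84, 2.84]. Speed limits (rad/s): [2.79, 2.79, 3.14, 3.14, 3.14, 3.14, 3.14].

INTERFACE

Orientations are given as a rotation vector (axis times angle).
In Python, from rig import env, optics gives the robot as it stands.
- The arm moves only by the tool drive_tool, never from a script. Its argument "series" is a list of rows, each an object of numbers: "dx", "dy", "dz": the shift along the tool's x, y, z in cm; "ax", "ay", "az": the turn, a rotation vector about the tool's x, y, z in rad. In form: [{"dx": .., "dy": .., "dz": .., "ax": .., "ay": .., "az": ..}, ...]. A call has 1 to 8 rows; each row is the pose to reach, as a shift and turn from the pose commanded when the call began, along the tool's axes at that moment; what a row does not reach only later rows make up. A row lasts 1/10 s, in which the tool goes at most 50 mm and 8.59 degrees, less where a joint would pass 70% of its speed; a pose out of reach is approached as far as the arm can. A call with a gripper value outside its range is refused whole. "hand" is the finger opening in cm, from 0 to 8.54, set as the call begins (left out, the last holds). The fingers move at their own pace and stop on an object; "newtons" is the grip in N (left out, the last holds). Time passes only in rows, so rows that repeat a pose let the fingers close. It gives the time, the measured TCP pose, the force, the opening and the grip force at its end, in the units of the state.
- env.get_state(): the state, without advancing time (a new reading comes with each control period).
- optics.get_image(name): name is "scene" or "top" or "wrist"; returns a dict with "image" (480x640x3 uint8, blue, green, red), "intrinsics" (3x3 intrinsics, pixels), "camera_from_world" (4x4, takes a point from world to camera coordinates). Camera axes: x right, y down, z forward; pixel columns grow to the right and rows downward; lengths in mm; the calibration is good to about 2 mm. A picture is of the moment at which its call begins. There is no depth.
- env.hand_in(): hands the job in; it is judged then, once.
The state is a dict: "time_s": time; "joint_positions": joint angles; "dq": joint speeds; "joint_efforts": joint torques, N m; "eef_pos": TCP position; "orientation": TCP orientation; "wrist_force": force on the tool from outside, world axes, zero at the start; "wrist_torque": the same for the moment, N m; "opening": finger opening in mm; "grasp_force": force on a finger pad.
Only numpy, scipy, OpenCV 4.12 (cv2) and the standard library are available. Lean on these libraries where they do the work, as an engineer would, in place of code of your own. Each camera call takes 0.05 s, during which the arm holds its last target. There are 200 camera calls.

## Working session

There is one attempt and no reset: what is moved stays moved. The work goes in short steps, Python scripts to look and compute and a tool call to move; the robot and the scene stay as the last step left them, time stands still between calls to the robot, and variables do not carry over. Pictures are saved under pics/ and viewed, at most 10 in all, crops included, and the job is handed in when it is done.

Besides the shell and the picture viewer there is one more tool, called after ">>>" as name(argument=value, ...), one argument or row to a line, values as JSON. drive_tool: Moves the arm, as the interface text tells. Its arguments: {"type":"object","properties":{"series":{"type":"array"},"hand":{"type":"number"},"newtons":{"type":"number"}},"required":["series"]}

```bash
mkdir -p pics; ls
python3 - <<'E'
from rig import env,optics
import cv2,numpy as np
for n in("scene","top"):
    r=optics.get_image(n);cv2.imwrite(f"pics/{n}0.png",r["image"]);np.savez(f"pics/{n}0.npz",K=r["intrinsics"],T=r["camera_from_world"]);print(n,r["intrinsics"],r["camera_from_world"])
print(env.get_state())
E
```

```text
pics
scene [[511.08570615   0.         322.52216753]
 [  0.         511.08570615 241.54397375]
 [  0.           0.           1.        ]] [[-6.38445545e-01  7.69521733e-01 -1.49528642e-02  3.27913105e+02]
 [ 5.66599211e-01  4.56761538e-01 -6.85809180e-01 -2.09593504e+02]
 [-5.20915176e-01 -4.46324097e-01 -7.27627776e-01  1.66875155e+03]
 [ 0.00000000e+00  0.00000000e+00  0.00000000e+00  1.00000000e+00]]
top [[548.33415551   0.         314.89949471]
 [  0.         548.33415551 243.76739236]
 [  0.           0.           1.        ]] [[ 2.21979991e-02 -9.99613368e-01 -1.67440277e-02 -5.05112862e+00]
 [-9.92114372e-01 -1.99588234e-02 -1.23736489e-01  5.18828943e+02]
 [ 1.23354457e-01  1.93586930e-02 -9.92173835e-01  1.45115991e+03]
 [ 0.00000000e+00  0.00000000e+00  0.00000000e+00  1.00000000e+00]]
{'time_s': 0.1, 'joint_positions': array([-1.15452703,  0.61581011, -0.01260857,  1.4247377 ,  0.00807917,
        1.10341196, -0.0403938 ]), 'dq': array([-0.00087959, -0.00137262,  0.00055776, -0.00326704,  0.00108595,
        0.00041652, -0.00124152]), 'joint_efforts': array([ 1.46870239e-03, -4.70389044e+01,  2.60339873e-01, -1.71570808e+01,
        1.01289319e-02,  5.88635827e-03, -4.30677318e-06]), 'eef_pos': array([278.18125165, 586.70264209, 230.26236586]), 'orientation': array([-0.68963866, -3.06445516,  0.00355605]), 'wrist_force': array([-0.82916941, -0.46009495, -0.09584521]), 'wrist_torque': array([-0.06599427, -0.06996669, -0.02441742]), 'grasp_force': 0.0, 'opening': 85.25887975977842}
```

View pics/scene0.png

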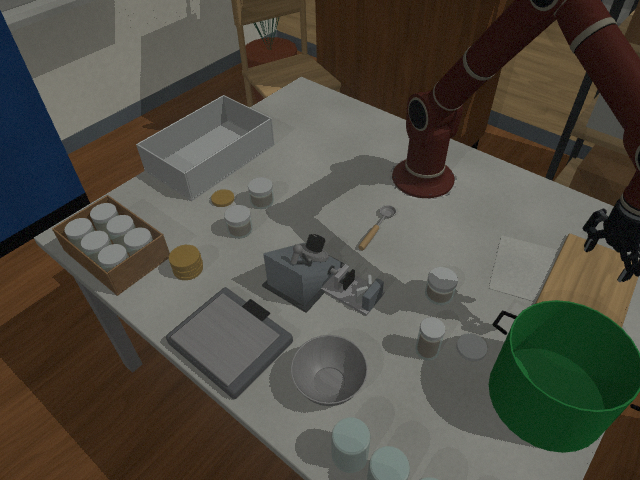

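View pics/top0.png

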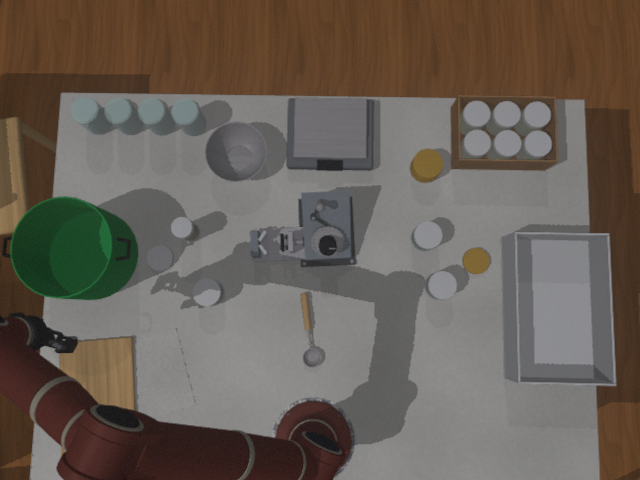

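The tall jar is at about (182,228) in top and (431,335) in scene. The holder is at about (327,240) in top, with its bay to the image left (+y) and its back to the image top (+x).

Run:
```python
import cv2,numpy as np
a=cv2.imread("pics/top0.png")
c=cv2.resize(a[180:280,240:370],None,fx=6,fy=6,interpolation=cv2.INTER_CUBIC)
c=cv2.convertScaleAbs(c,alpha=1.5);cv2.imwrite("pics/c1.png",c)
b=cv2.imread("pics/scene0.png")
d=cv2.resize(b[225:315,255:390],None,fx=5.5,fy=5.5,interpolation=cv2.INTER_CUBIC);d=cv2.convertScaleAbs(d,alpha=1.5);cv2.imwrite("pics/c2.png",d)
```

```text
(no output)
```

View pics/c1.png

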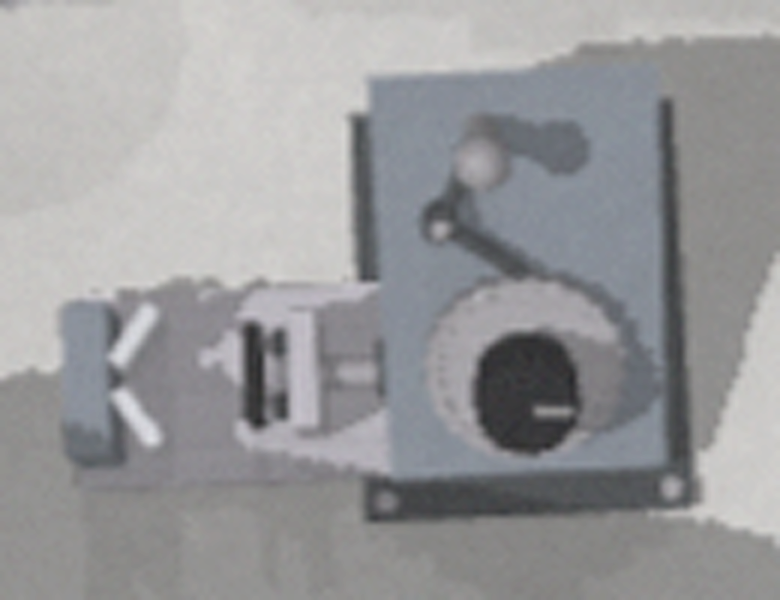

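The crop shows the knob top at (527,392), the pawl ball at (482,160) and the pawl pivot at (440,222). The housing corners are at (392,475), (663,462), (368,75) and (660,65). Next I fit the holder pose and triangulate the jar.

```bash
cat > h.py <<'E'
import numpy as np,cv2
from scipy.optimize import least_squares
from scipy.spatial.transform import Rotation as R
def cam(n): 
    z=np.load(f"pics/{n}.npz");return z["K"],z["T"]
def proj(n,P):
    K,T=cam(n);q=np.atleast_2d(P)@T[:3,:3].T+T[:3,3];q=q@K.T;return q[:,:2]/q[:,2:]
def ray(n,uv,z):
    K,T=cam(n);d=T[:3,:3].T@np.linalg.solve(K,[*uv,1]);c=-T[:3,:3].T@T[:3,3];return c+d*(z-c[2])/d[2]
A=.56
def face(u,y,n): # wheel_mid coords->holder
    return np.array([u*np.cos(A)-n*np.sin(A),y,60+u*np.sin(A)+n*np.cos(A)])
def h2w(p,P):
    c,s=np.cos(p[2]),np.sin(p[2]);P=np.atleast_2d(P);return np.c_[c*P[:,0]-s*P[:,1]+p[0],s*P[:,0]+c*P[:,1]+p[1],P[:,2]]
E
python3 - <<'E'
from h import *
H=np.array([face(0,0,53),face(70,34,14),face(111,15,44),[-47,62,31],[-47,-62,31],[114,62,132],[114,-62,132]])
px=np.array([[527,392],[440,222],[482,160],[392,475],[663,462],[368,75],[660,65]])/6+[240,180]-.4
f=lambda p:(proj("top0",h2w(p,H))-px).ravel()
s=least_squares(f,[500,0,0],x_scale=[1,1,.01],loss='soft_l1');print(s.x,f(s.x).round(1).tolist())
for n,z,uv in(("jar",100,(182,228)),("sqA",68,(207,292)),("sqB",68,(427,236)),("sqC",68,(441,285)),("lidA",12,(160,258)),("lidB",12,(476,261))):
    w=ray("top0",uv,z);print(n,w.round(0),proj("scene0",w).round(0))
p=s.x
for nm,P in(("knobgrip",face(0,0,38)),("pawlon",face(111,15,30)),("seat",[0,146,10]),("set",[0,137,10]),("knobtop",face(0,0,53)),("ball",face(111,15,44))):
    w=h2w(p,P);print(nm,w.round(0),proj("scene0",w).round(0))
E
```

```text
[ 5.29124441e+02 -2.61383107e+01  5.97054855e-02] [-0.0, 2.5, 0.1, 0.3, -0.0, -0.3, -0.4, -0.3, 0.4, 0.0, 0.0, -0.2, -0.1, -0.5]
jar [545. 351. 100.] [[433. 326.]]
sqA [381. 285.  68.] [[442. 277.]]
sqB [ 541. -290.   68.] [[238. 213.]]
sqC [ 413. -326.   68.] [[261. 185.]]
lidA [473. 431.  12.] [[472. 345.]]
lidB [ 483. -433.   12.] [[222. 196.]]
knobgrip [[509. -27.  92.]] [[315. 243.]]
pawlon [[606.  -7. 144.]] [[295. 255.]]
seat [[520. 120.  10.]] [[356. 292.]]
set [[521. 111.  10.]] [[353. 291.]]
knobtop [[501. -28. 105.]] [[317. 238.]]
ball [[599.  -7. 156.]] [[297. 249.]]
```

View pics/c2.png

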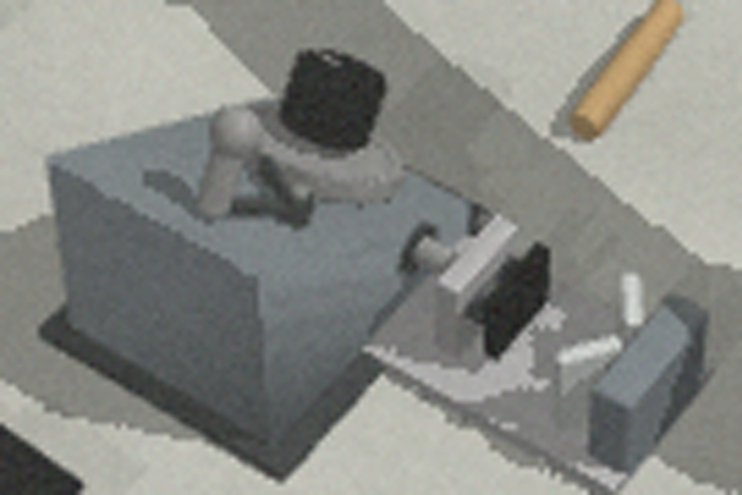

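The scene picture agrees with the fit to about 1 px: ball predicted (297,249), seen (297,249); knob top predicted (317,238), seen (316,237). The pawl is on. I now add a move helper and set out.

```bash
cat >> h.py <<'E'
Pz=[529.1,-26.1,.0597]
def fR(turn=0): # tool axes with z=-n; turn=az from (x=u,y=-yh)
    c,s=np.cos(Pz[2]),np.sin(Pz[2]);Z=np.array([[c,-s,0],[s,c,0],[0,0,1]])
    u=[np.cos(A),0,np.sin(A)];n=[-np.sin(A),0,np.cos(A)]
    return R.from_matrix(Z@np.c_[u,[0,-1,0],-np.array(n)])*R.from_rotvec([0,0,turn])
def dn(yaw): # tool down, tool y at world heading yaw
    y=np.array([np.cos(yaw),np.sin(yaw),0]);z=np.array([0,0,-1.]);return R.from_matrix(np.c_[np.cross(y,z),y,z])
def fw(u,y,n): return h2w(Pz,face(u,y,n))[0]
def hw(x,y,z): return h2w(Pz,[x,y,z])[0]
def go(p,Rt):
    from rig import env
    s=env.get_state();R0=R.from_rotvec(s["orientation"])
    print("t",round(s["time_s"],2),"q",np.round(s["joint_positions"],2),"F",np.round(s["wrist_force"],1))
    print("tcp",s["eef_pos"].round(1),"target",np.round(p,1),"d_cm",R0.inv().apply(p-s["eef_pos"]).round(2)/10,"rot",(R0.inv()*Rt).as_rotvec().round(3))
E
python3 - <<'E'
from h import *
go(fw(111,18,100),fR())
w=ray("top0",(137,250),150);print("pot",w)
E
```

```text
t 0.1 q [-1.15  0.62 -0.01  1.42  0.01  1.1  -0.04] F [-0.8 -0.5 -0.1]
tcp [278.2 586.7 230.3] target [568.9  -5.7 203.7] d_cm [-51.645 -41.069   2.753] rot [-0.734  0.191  2.549]
pot [479.53891332 447.78338737 150.        ]
```

>>> drive_tool(
  series=[
    {"dx":-51.6,"dy":-41.1,"dz":2.7,"ax":-0.734,"ay":0.191,"az":2.549},
    {"dx":-51.6,"dy":-41.1,"dz":2.7,"ax":-0.734,"ay":0.191,"az":2.549},
    {"dx":-51.6,"dy":-41.1,"dz":2.7,"ax":-0.734,"ay":0.191,"az":2.549},
    {"dx":-51.6,"dy":-41.1,"dz":2.7,"ax":-0.734,"ay":0.191,"az":2.549},
    {"dx":-51.6,"dy":-41.1,"dz":2.7,"ax":-0.734,"ay":0.191,"az":2.549},
    {"dx":-51.6,"dy":-41.1,"dz":2.7,"ax":-0.734,"ay":0.191,"az":2.549},
    {"dx":-51.6,"dy":-41.1,"dz":2.7,"ax":-0.734,"ay":0.191,"az":2.549},
    {"dx":-51.6,"dy":-41.1,"dz":2.7,"ax":-0.734,"ay":0.191,"az":2.549},
  ],
  hand=5,
  newtons=40,
)

```text
time_s: 0.9
eef_pos: [454.7, 226.2, 214.8]
orientation: [-2.227, -2.142, -0.506]
wrist_force: [1.0, -0.1, -0.5]
opening: 50.0
grasp_force: 0.0
```

Run:
```python
from h import *
go(fw(111,18,100),fR())
```

```text
t 0.9 q [-0.57  0.31  0.17  2.1  -0.39  0.46 -0.12] F [ 1.  -0.1 -0.5]
tcp [454.7 226.2 214.8] target [568.9  -5.7 203.7] d_cm [-22.656  12.378  -1.69 ] rot [-0.401  0.102  1.393]
```

>>> drive_tool(
  series=[
    {"dx":-22.7,"dy":12.4,"dz":-1.7,"ax":-0.401,"ay":0.102,"az":1.393},
    {"dx":-22.7,"dy":12.4,"dz":-1.7,"ax":-0.401,"ay":0.102,"az":1.393},
    {"dx":-22.7,"dy":12.4,"dz":-1.7,"ax":-0.401,"ay":0.102,"az":1.393},
    {"dx":-22.7,"dy":12.4,"dz":-1.7,"ax":-0.401,"ay":0.102,"az":1.393},
    {"dx":-22.7,"dy":12.4,"dz":-1.7,"ax":-0.401,"ay":0.102,"az":1.393},
    {"dx":-22.7,"dy":12.4,"dz":-1.7,"ax":-0.401,"ay":0.102,"az":1.393},
    {"dx":-22.7,"dy":12.4,"dz":-1.7,"ax":-0.401,"ay":0.102,"az":1.393},
    {"dx":-22.7,"dy":12.4,"dz":-1.7,"ax":-0.401,"ay":0.102,"az":1.393},
  ],
)

```text
time_s: 1.7
eef_pos: [569.7, -4.8, 203.4]
orientation: [-2.976, -0.478, -0.827]
wrist_force: [0.4, 0.5, 0.7]
opening: 49.7
grasp_force: 0.0
```

Run:
```python
from h import *
go(fw(111,18,100),fR())
```

```text
t 1.7 q [-0.08  0.37  0.15  2.15 -1.06  0.2  -0.2 ] F [0.4 0.5 0.7]
tcp [569.7  -4.8 203.4] target [568.9  -5.7 203.7] d_cm [-0.081  0.06  -0.073] rot [-0.069  0.02   0.24 ]
```

>>> drive_tool(
  series=[
    {"dx":0,"dy":0,"dz":0,"ax":-0.069,"ay":0.02,"az":0.24},
    {"dx":0,"dy":0,"dz":0,"ax":-0.069,"ay":0.02,"az":0.24},
    {"dx":0,"dy":0,"dz":0,"ax":-0.069,"ay":0.02,"az":0.24},
  ],
)

```text
time_s: 2.0
eef_pos: [569.3, -1.8, 203.4]
orientation: [-3.0, -0.107, -0.862]
wrist_force: [0.2, 0.3, 0.3]
opening: 50.1
grasp_force: 0.0
```

Run:
```python
from h import *
from rig import optics
go(fw(111,18,22),fR())
r=optics.get_image("wrist");cv2.imwrite("pics/w1.png",r["image"]);np.savez("pics/w1.npz",K=r["intrinsics"],T=r["camera_from_world"])
print(proj("w1",[fw(111,15,44),fw(111,15,56),fw(70,34,14),fw(0,0,53)]).round())
```

```text
t 2.0 q [-0.15  0.37  0.18  2.18 -1.18  0.1  -0.36] F [0.2 0.3 0.3]
tcp [569.3  -1.8 203.4] target [610.2  -3.2 137.6] d_cm [-0.038  0.426  7.739] rot [-0.005  0.     0.01 ]
[[329. 267.]
 [330. 277.]
 [295. 309.]
 [351. 450.]]
```

View pics/w1.png

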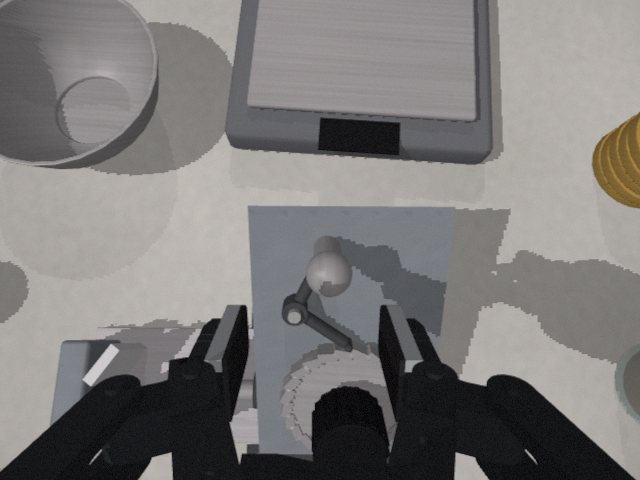

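The ball is at (329,272) and was predicted at (329,270), so the alignment is good. I descend astride the pawl handle.

>>> drive_tool(
  series=[
    {"dx":0,"dy":0.2,"dz":3,"ax":0,"ay":0,"az":0},
    {"dx":0,"dy":0.3,"dz":6,"ax":0,"ay":0,"az":0},
    {"dx":0,"dy":0.4,"dz":7.7,"ax":0,"ay":0,"az":0},
    {"dx":0,"dy":0.4,"dz":7.7,"ax":0,"ay":0,"az":0},
  ],
)

```text
time_s: 2.45
eef_pos: [619.3, -6.7, 150.3]
orientation: [-3.01, -0.104, -0.827]
wrist_force: [0.4, 0.1, 0.9]
opening: 49.8
grasp_force: 0.0
```

Run:
```python
from h import *
go(fw(112,61,22),fR())
```

```text
t 2.45 q [ 0.01  0.52 -0.03  2.08 -1.36  0.02 -0.16] F [0.4 0.1 0.9]
tcp [619.3  -6.7 150.3] target [608.5  39.8 138.1] d_cm [-1.274 -4.706  0.659] rot [-0.005  0.024  0.008]
```

>>> drive_tool(
  series=[
    {"dx":-0.6,"dy":0,"dz":0,"ax":0,"ay":-0.12,"az":0},
    {"dx":-1.0,"dy":0,"dz":0.4,"ax":0,"ay":-0.25,"az":0},
    {"dx":-1.0,"dy":0,"dz":0.4,"ax":0,"ay":-0.25,"az":0},
    {"dx":-1.0,"dy":0,"dz":0.4,"ax":0,"ay":-0.25,"az":0},
  ],
)

```text
time_s: 2.85
eef_pos: [612.2, -5.5, 144.6]
orientation: [-3.1, -0.113, -0.446]
wrist_force: [0.7, 0.9, -0.2]
opening: 50.0
grasp_force: 0.0
```

Run:
```python
from h import *
go(fw(112,61,24),fR()*R.from_rotvec([0,-.25,0]))
```

```text
t 2.85 q [-0.45  0.64  0.68  1.91 -0.85  0.57 -0.73] F [ 0.7  0.9 -0.2]
tcp [612.2  -5.5 144.6] target [607.5  39.7 139.8] d_cm [-0.273 -4.539  0.405] rot [-0.001  0.024  0.013]
```

>>> drive_tool(
  series=[
    {"dx":-0.1,"dy":-1.5,"dz":0.2,"ax":0,"ay":0,"az":0},
    {"dx":-0.1,"dy":-3,"dz":0.2,"ax":0,"ay":0,"az":0},
    {"dx":-0.2,"dy":-4.5,"dz":0.2,"ax":0,"ay":0,"az":0},
    {"dx":-0.2,"dy":-4.5,"dz":0.2,"ax":0,"ay":0,"az":0},
    {"dx":-0.2,"dy":-4.5,"dz":0.2,"ax":0,"ay":0,"az":0},
  ],
)

```text
time_s: 3.35
eef_pos: [607.0, 38.7, 141.2]
orientation: [-3.097, -0.109, -0.448]
wrist_force: [0.1, -0.4, -0.4]
opening: 49.7
grasp_force: 0.0
```

>>> drive_tool(
  series=[
    {"dx":0,"dy":0,"dz":-5,"ax":0,"ay":0,"az":0},
    {"dx":0,"dy":0,"dz":-7,"ax":0,"ay":0,"az":0},
    {"dx":0,"dy":0,"dz":-7,"ax":0,"ay":0,"az":0},
  ],
)

```text
time_s: 3.65
eef_pos: [588.8, 35.0, 211.5]
orientation: [-3.097, -0.103, -0.458]
wrist_force: [-0.1, 0.4, 0.4]
opening: 49.8
grasp_force: 0.0
```

Run:
```python
from h import *
from rig import optics
go(fw(0,0,80),fR(-.9)*R.from_rotvec([0,0,0]))
r=optics.get_image("wrist");cv2.imwrite("pics/w2.png",r["image"]);np.savez("pics/w2.npz",K=r["intrinsics"],T=r["camera_from_world"])
print(proj("w2",[fw(111,15,44),fw(111,54,44),fw(70,34,14),fw(0,0,53)]).round())
```

```text
t 3.65 q [-0.65  0.54  0.83  1.91 -0.72  0.67 -0.92] F [-0.1  0.4  0.4]
tcp [588.8  35.  211.5] target [486.7 -28.6 127.8] d_cm [-12.578   5.666   4.94 ] rot [-0.122  0.247 -0.888]
[[396. 283.]
 [321. 282.]
 [351. 302.]
 [401. 423.]]
```

View pics/w2.png

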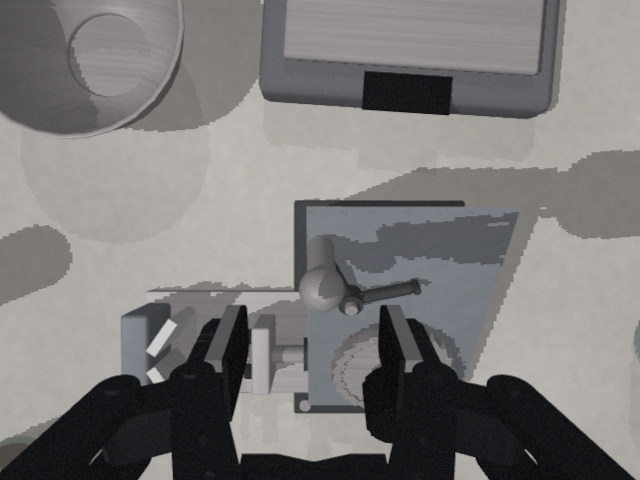

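The pawl ball is at (322,288), which is the off position, so the pawl is clear. The wrist joints ran to their limits when tilted, so I fit a quick kinematic model to the recorded poses and use it to choose reachable knob grips.

```bash
cat > k.py <<'E'
from h import *
import itertools
D=[([-1.15452703,.61581011,-.01260857,1.4247377,.00807917,1.10341196,-.0403938],[278.2,586.7,230.3],[-.6896,-3.0645,.0036]),
([-.57,.31,.17,2.10,-.39,.46,-.12],[454.7,226.2,214.8],[-2.227,-2.142,-.506]),
([-.08,.37,.15,2.15,-1.06,.2,-.2],[569.7,-4.8,203.4],[-2.976,-.478,-.827]),
([-.15,.37,.18,2.18,-1.18,.1,-.36],[569.3,-1.8,203.4],[-3.0,-.107,-.862]),
([.01,.52,-.03,2.08,-1.36,.02,-.16],[619.3,-6.7,150.3],[-3.01,-.104,-.827]),
([-.45,.64,.68,1.91,-.85,.57,-.73],[612.2,-5.5,144.6],[-3.1,-.113,-.446]),
([-.65,.54,.83,1.91,-.72,.67,-.92],[588.8,35.,211.5],[-3.097,-.103,-.458])]
AX="zyzyzyz"
def rots(q,s):
    M=np.eye(3);out=[M]
    for a,j,g in zip(AX,q,s):
        M=M@R.from_euler(a,g*j).as_matrix();out.append(M)
    return out
best=None
for s in itertools.product([1,-1],repeat=4):
    sg=[s[0],1,s[1],1,s[2],1,s[3]]
    Ms=[rots(q,sg)[-1] for q,_,_ in D];Rt=[R.from_rotvec(r).as_matrix() for _,_,r in D]
    off,rs=R.align_vectors(np.eye(3),np.eye(3)),0
    C=R.from_matrix([m.T@t for m,t in zip(Ms,Rt)]);m=C.mean();e=max((m.inv()*C).magnitude())
    if best is None or e<best[0]:best=(e,sg,m)
e,sg,CT=best
def basis(q):
    o=rots(q,sg);z=np.array([0,0,1.]);x=np.array([1.,0,0])
    return np.c_[z,o[2]@z,o[2]@x,o[4]@z,o[4]@x,o[6]@z,o[6]@x]
L=np.linalg.lstsq(np.vstack([basis(q) for q,_,_ in D]),np.hstack([p for _,p,_ in D]),rcond=None)[0]
def fk(q): return basis(q)@L,R.from_matrix(rots(q,sg)[-1])*CT
lo=np.array([-3.12,-.3,-1.34,.26,-1.36,.01,-2.84])+.02;hi=np.array([3.12,2.06,1.32,2.42,4.5,1.98,2.84])-.02
def ik(p,Rt,q0):
    f=lambda q:np.r_[(fk(q)[0]-p)/10,(fk(q)[1].inv()*Rt).as_rotvec()*20]
    r=least_squares(f,np.clip(q0,lo+.01,hi-.01),bounds=(lo,hi));return r.x,np.linalg.norm(r.fun)
if __name__=="__main__":
    print(e,sg,CT.as_rotvec(),L.round(1),[np.linalg.norm(fk(q)[0]-p).round(1) for q,p,_ in D])
    rng=np.random.default_rng(0)
    for tilt in(0,.15,.3):
      for t in np.arange(-3,3.2,.5):
        sols=[ik(fw(0,0,21),fR(t)*R.from_rotvec(R.from_rotvec([0,0,-t]).apply([0,-tilt,0])),q0) for q0 in ([-.3,.4,.4,2,-.8,.4,-.7],[.3,.4,-.4,2,.8,.4,-.7],[0,.4,0,2.2,3.1,.2,0],[.3,.4,-.4,2.2,2,.3,-1],[-.3,.4,.4,2.2,4,.3,1])]
        g=[x.round(2) for x,r in sols if r<.05];print(tilt,round(t,1),len(g),[list(x) for x in g[:2]])
E
python3 k.py
```

```text
0.011969615088851767 [-1, 1, -1, 1, -1, 1, -1] [-1.01296538e-04  1.70753259e-03  1.57079753e+00] [229.  551.6 -28.  361.2 -19.2 316.8 -22.7] [np.float64(22.1), np.float64(13.7), np.float64(2.2), np.float64(8.0), np.float64(3.1), np.float64(3.7), np.float64(3.0)]
0 -3.0 4 [[np.float64(0.24), np.float64(0.58), np.float64(-0.18), np.float64(2.36), np.float64(3.12), np.float64(0.34), np.float64(-1.51)], [np.float64(0.41), np.float64(0.61), np.float64(-0.4), np.float64(2.36), np.float64(2.82), np.float64(0.37), np.float64(-1.18)]]
0 -2.5 4 [[np.float64(0.22), np.float64(0.58), np.float64(-0.16), np.float64(2.36), np.float64(3.16), np.float64(0.34), np.float64(-2.06)], [np.float64(0.57), np.float64(0.66), np.float64(-0.62), np.float64(2.38), np.float64(2.55), np.float64(0.45), np.float64(-1.37)]]
0 -2.0 5 [[np.float64(0.39), np.float64(0.6), np.float64(-0.36), np.float64(2.36), np.float64(2.86), np.float64(0.36), np.float64(-2.22)], [np.float64(0.4), np.float64(0.61), np.float64(-0.38), np.float64(2.36), np.float64(2.85), np.float64(0.37), np.float64(-2.2)]]
0 -1.5 5 [[np.float64(0.37), np
[... 8318 characters left out ...]
loat64(0.34), np.float64(-2.32)], [np.float64(0.12), np.float64(0.57), np.float64(-0.07), np.float64(2.22), np.float64(0.02), np.float64(0.1), np.float64(2.82)]]
0.3 2.5 5 [[np.float64(-0.34), np.float64(0.62), np.float64(0.52), np.float64(2.19), np.float64(-1.22), np.float64(0.35), np.float64(-2.8)], [np.float64(0.55), np.float64(0.65), np.float64(-0.63), np.float64(2.19), np.float64(1.23), np.float64(0.35), np.float64(1.19)]]
0.3 3.0 2 [[np.float64(0.55), np.float64(0.65), np.float64(-0.62), np.float64(2.19), np.float64(1.22), np.float64(0.35), np.float64(0.69)], [np.float64(0.08), np.float64(0.56), np.float64(-0.03), np.float64(2.22), np.float64(-0.18), np.float64(0.1), np.float64(2.01)]]
```

```bash
cat >> h.py <<'E'
def nw(): return -fR().apply([0,0,1])
def kn(phi,de,out=0,g=43): # knob grasp pose: (tcp, R); out = retreat along tool z
    Rt=R.from_rotvec(-nw()*phi)*fR()*R.from_rotvec([0,-de,0])
    return fw(0,0,g)+Rt.apply([0,0,19-out]),Rt
E
python3 - <<'E'
from k import *
q0=[-.65,.54,.83,1.91,-.72,.67,-.92]
for de in(.25,.35,.45,.56):
    for seq in((0,.4,.8,1.1),(0,-.4,-.8,-1.1)):
        q=q0
        for ph in seq:
            q,r=ik(*kn(ph,de),q);print(de,ph,round(r,2),q.round(2))
E
```

```text
0.25 0 1.05 [-0.18  0.57  0.3   2.2  -0.99  0.23 -0.51]
0.25 0.4 0.0 [ 0.2   0.56 -0.14  2.24 -1.16  0.08 -0.64]
0.25 0.8 0.27 [ 0.45  0.6  -0.4   2.25 -1.34  0.03 -0.78]
0.25 1.1 1.07 [ 0.57  0.62 -0.52  2.25 -1.34  0.03 -1.02]
0.25 0 1.05 [-0.18  0.57  0.3   2.2  -0.99  0.23 -0.51]
0.25 -0.4 0.15 [-0.2   0.57  0.22  2.25 -1.34  0.03  0.16]
0.25 -0.8 1.21 [-0.38  0.6   0.39  2.25 -1.34  0.03  0.48]
0.25 -1.1 2.29 [-0.48  0.62  0.49  2.25 -1.34  0.03  0.73]
0.35 0 0.28 [-0.27  0.6   0.43  2.16 -0.89  0.34 -0.61]
0.35 0.4 0.18 [-0.07  0.58  0.27  2.16 -1.01  0.38 -0.79]
0.35 0.8 0.0 [ 0.21  0.58 -0.01  2.2  -1.19  0.34 -0.91]
0.35 1.1 0.0 [ 0.57  0.63 -0.45  2.24 -1.34  0.16 -0.97]
0.35 0 0.28 [-0.27  0.6   0.43  2.16 -0.89  0.34 -0.61]
0.35 -0.4 0.0 [-0.38  0.61  0.46  2.21 -0.81  0.18 -0.39]
0.35 -0.8 0.0 [-0.33  0.59  0.39  2.25  1.17  0.03 -1.98]
0.35 -1.1 0.0 [-0.36  0.6   0.36  2.26  2.1   0.14 -2.68]
0.45 0 0.01 [-0.35  0.64  0.55  2.1  -0.78  0.49 -0.72]
0.45 0.4 0.02 [-0.14  0.62  0.4   2.1  -0.9   0.55 -0.88]
0.45 0.8 0.0 [ 0.1   0.61  0.19  2.13 -1.07  0.55 -1.  ]
0.45 1.1 0.0 [ 0.34  0.61 -0.07  2.18 -1.23  0.48 -1.05]
0.45 0 0.01 [-0.35  0.64  0.55  2.1  -0.78  0.49 -0.72]
0.45 -0.4 0.0 [-0.5   0.66  0.63  2.15 -0.66  0.34 -0.55]
0.45 -0.8 0.0 [-0.56  0.67  0.6   2.23 -0.23  0.11 -0.68]
0.45 -1.1 0.26 [-0.74  0.75  0.73  2.26 -1.34  0.03  0.59]
0.56 0 0.0 [-0.39  0.69  0.64  2.02 -0.67  0.65 -0.82]
0.56 0.4 0.0 [-0.17  0.66  0.48  2.01 -0.8   0.72 -0.96]
0.56 0.8 0.0 [ 0.06  0.65  0.29  2.06 -0.98  0.74 -1.06]
0.56 1.1 0.0 [ 0.27  0.65  0.1   2.11 -1.14  0.7  -1.11]
0.56 0 0.0 [-0.39  0.69  0.64  2.02 -0.67  0.65 -0.82]
0.56 -0.4 0.0 [-0.61  0.74  0.8   2.07 -0.63  0.53 -0.6 ]
0.56 -0.8 0.0 [-0.75  0.78  0.84  2.17 -0.54  0.3  -0.43]
0.56 -1.1 0.0 [-0.76  0.77  0.78  2.26  0.2   0.07 -0.94]
```

Run:
```python
from h import *
go(*kn(1.0,.5,60,42)); go(*kn(1.0,.5,0,42))
```

```text
t 3.7 q [-0.65  0.54  0.83  1.91 -0.72  0.67 -0.92] F [ 0.8  0.2 -0.3]
tcp [588.   35.9 209.5] target [497.7 -44.5 131.7] d_cm [-11.375   7.423   4.718] rot [ 0.375 -0.208  0.936]
t 3.7 q [-0.65  0.54  0.83  1.91 -0.72  0.67 -0.92] F [ 0.8  0.2 -0.3]
tcp [588.   35.9 209.5] target [511.1 -19.5  78.8] d_cm [-11.453   5.017  10.213] rot [ 0.375 -0.208  0.936]
```

>>> drive_tool(
  series=[
    {"dx":-5,"dy":3,"dz":0,"ax":0.1,"ay":-0.05,"az":0.2},
    {"dx":-11.4,"dy":7.4,"dz":2,"ax":0.375,"ay":-0.208,"az":0.936},
    {"dx":-11.4,"dy":7.4,"dz":4.7,"ax":0.375,"ay":-0.208,"az":0.936},
    {"dx":-11.4,"dy":7.4,"dz":4.7,"ax":0.375,"ay":-0.208,"az":0.936},
    {"dx":-11.4,"dy":7.4,"dz":4.7,"ax":0.375,"ay":-0.208,"az":0.936},
    {"dx":-11.4,"dy":7.4,"dz":4.7,"ax":0.375,"ay":-0.208,"az":0.936},
    {"dx":-11.4,"dy":7.4,"dz":4.7,"ax":0.375,"ay":-0.208,"az":0.936},
    {"dx":-11.4,"dy":7.4,"dz":4.7,"ax":0.375,"ay":-0.208,"az":0.936},
  ],
  hand=7,
)

```text
time_s: 4.5
eef_pos: [495.9, -45.3, 128.8]
orientation: [-2.43, 1.064, -0.046]
wrist_force: [-0.2, -0.6, -0.9]
opening: 69.8
grasp_force: 0.0
```

Run:
```python
from h import *
from rig import optics
go(*kn(1.0,.5,0,42))
r=optics.get_image("wrist");cv2.imwrite("pics/w3.png",r["image"]);np.savez("pics/w3.npz",K=r["intrinsics"],T=r["camera_from_world"])
print(proj("w3",[fw(0,0,53)]).round())
```

```text
t 4.5 q [-0.1   0.63  0.66  2.11 -1.19  0.95 -0.99] F [-0.2 -0.6 -0.9]
tcp [495.9 -45.3 128.8] target [511.1 -19.5  78.8] d_cm [ 0.037 -0.325  5.82 ] rot [ 0.004  0.002 -0.005]
[[307. 297.]]
```

View pics/w3.png

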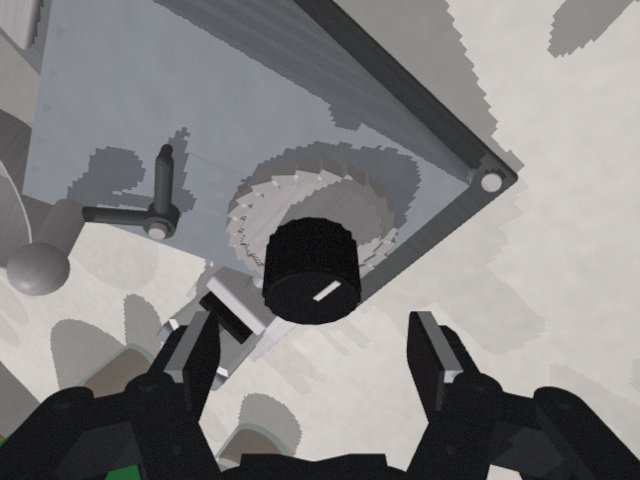

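The knob top centre is at (312,291), predicted (307,297), so I correct by about 2 mm, advance and close.

>>> drive_tool(
  series=[
    {"dx":0.2,"dy":-0.1,"dz":3,"ax":0,"ay":0,"az":0},
    {"dx":0.2,"dy":-0.1,"dz":5.8,"ax":0,"ay":0,"az":0},
    {"dx":0.2,"dy":-0.1,"dz":5.8,"ax":0,"ay":0,"az":0},
  ],
)

```text
time_s: 4.85
eef_pos: [510.3, -16.0, 77.1]
orientation: [-2.434, 1.05, -0.039]
wrist_force: [-0.4, 0.7, -0.1]
opening: 69.9
grasp_force: 0.0
```

>>> drive_tool(
  series=[
    {"dx":0,"dy":0,"dz":0,"ax":0,"ay":0,"az":0},
    {"dx":0,"dy":0,"dz":0,"ax":0,"ay":0,"az":0},
    {"dx":0,"dy":0,"dz":0,"ax":0,"ay":0,"az":0},
    {"dx":0,"dy":0,"dz":0,"ax":0,"ay":0,"az":0},
    {"dx":0,"dy":0,"dz":0,"ax":0,"ay":0,"az":0},
  ],
  hand=3.5,
  newtons=40,
)

```text
time_s: 5.35
eef_pos: [509.4, -22.2, 79.6]
orientation: [-2.436, 1.061, -0.048]
wrist_force: [-4.4, -3.0, -2.0]
opening: 42.8
grasp_force: 41.2
```

```bash
cat >> h.py <<'E'
def turn(phis,de,g=42,off=None):
    """rows from the present pose for a rigid turn about the knob axis through phis (relative, rad)"""
    from rig import env
    s=env.get_state();R0=R.from_rotvec(s["orientation"]);p0=s["eef_pos"];c=fw(0,0,g)
    if off is not None:c=c+off
    print("t",round(s["time_s"],2),"q",np.round(s["joint_positions"],2),"F",np.round(s["wrist_force"],1),"open",round(s["opening"],1),"gf",round(s["grasp_force"]),"pos",p0.round(1))
    for f in phis:
        Q=R.from_rotvec(-nw()*f);p=c+Q.apply(p0-c);d=R0.inv().apply(p-p0)/10;a=(R0.inv()*Q*R0).as_rotvec()
        print(f,[*d.round(2),*a.round(3)])
E
python3 - <<'E'
from h import *
turn([-.15*i for i in range(1,9)],.5)
go(*kn(1.0,.5,0,42))
E
```

```text
t 5.35 q [-0.1   0.72  0.58  2.13 -1.33  0.88 -0.89] F [-4.4 -3.  -2. ] open 42.8 gf 41 pos [509.4 -22.2  79.6]
-0.15 [np.float64(0.04), np.float64(0.11), np.float64(-0.02), np.float64(-0.072), np.float64(0.001), np.float64(-0.132)]
-0.3 [np.float64(0.09), np.float64(0.21), np.float64(-0.05), np.float64(-0.144), np.float64(0.002), np.float64(-0.263)]
-0.44999999999999996 [np.float64(0.16), np.float64(0.3), np.float64(-0.08), np.float64(-0.216), np.float64(0.003), np.float64(-0.395)]
-0.6 [np.float64(0.23), np.float64(0.38), np.float64(-0.12), np.float64(-0.288), np.float64(0.004), np.float64(-0.527)]
-0.75 [np.float64(0.32), np.float64(0.45), np.float64(-0.17), np.float64(-0.359), np.float64(0.005), np.float64(-0.658)]
-0.8999999999999999 [np.float64(0.41), np.float64(0.5), np.float64(-0.22), np.float64(-0.431), np.float64(0.006), np.float64(-0.79)]
-1.05 [np.float64(0.51), np.float64(0.53), np.float64(-0.27), np.float64(-0.503), np.float64(0.007), np.float64(-0.922)]
-1.2 [np.float64(0.61), np.float64(0.55), np.float64(-0.33), np.float64(-0.575), np.float64(0.008), np.float64(-1.053)]
t 5.35 q [-0.1   0.72  0.58  2.13 -1.33  0.88 -0.89] F [-4.4 -3.  -2. ]
tcp [509.4 -22.2  79.6] target [511.1 -19.5  78.8] d_cm [-0.066 -0.236  0.217] rot [ 0.007 -0.    -0.   ]
```

>>> drive_tool(
  series=[
    {"dx":0.04,"dy":0.11,"dz":-0.02,"ax":-0.072,"ay":0.001,"az":-0.132},
    {"dx":0.09,"dy":0.21,"dz":-0.05,"ax":-0.144,"ay":0.002,"az":-0.263},
    {"dx":0.16,"dy":0.3,"dz":-0.08,"ax":-0.216,"ay":0.003,"az":-0.395},
    {"dx":0.23,"dy":0.38,"dz":-0.12,"ax":-0.288,"ay":0.004,"az":-0.527},
    {"dx":0.32,"dy":0.45,"dz":-0.17,"ax":-0.36,"ay":0.005,"az":-0.66},
    {"dx":0.41,"dy":0.5,"dz":-0.22,"ax":-0.431,"ay":0.006,"az":-0.79},
    {"dx":0.51,"dy":0.53,"dz":-0.27,"ax":-0.503,"ay":0.007,"az":-0.922},
    {"dx":0.61,"dy":0.55,"dz":-0.33,"ax":-0.575,"ay":0.008,"az":-1.053},
  ],
)

```text
time_s: 6.15
eef_pos: [507.3, -29.8, 78.2]
orientation: [3.015, 0.357, 0.091]
wrist_force: [-3.3, -4.6, -16.5]
opening: 42.9
grasp_force: 42.8
```

Run:
```python
from h import *
turn([-.12*i for i in range(1,6)],.5)
go(*kn(-.2,.5,0,42))
```

```text
t 6.15 q [-0.5   0.71  0.72  2.07 -0.73  0.54 -0.63] F [ -3.3  -4.6 -16.5] open 42.9 gf 43 pos [507.3 -29.8  78.2]
-0.12 [np.float64(0.01), np.float64(0.11), np.float64(-0.01), np.float64(-0.058), np.float64(0.0), np.float64(-0.105)]
-0.24 [np.float64(0.03), np.float64(0.22), np.float64(-0.02), np.float64(-0.116), np.float64(0.001), np.float64(-0.21)]
-0.36 [np.float64(0.07), np.float64(0.32), np.float64(-0.04), np.float64(-0.174), np.float64(0.001), np.float64(-0.315)]
-0.48 [np.float64(0.11), np.float64(0.42), np.float64(-0.06), np.float64(-0.231), np.float64(0.001), np.float64(-0.42)]
-0.6 [np.float64(0.17), np.float64(0.51), np.float64(-0.09), np.float64(-0.289), np.float64(0.002), np.float64(-0.526)]
t 6.15 q [-0.5   0.71  0.72  2.07 -0.73  0.54 -0.63] F [ -3.3  -4.6 -16.5]
tcp [507.3 -29.8  78.2] target [508.2 -29.2  76.7] d_cm [ 0.094 -0.059  0.151] rot [0.005 0.003 0.004]
```

>>> drive_tool(
  series=[
    {"dx":0.01,"dy":0.11,"dz":0.1,"ax":-0.058,"ay":0,"az":-0.105},
    {"dx":0.03,"dy":0.22,"dz":0.15,"ax":-0.116,"ay":0.001,"az":-0.21},
    {"dx":0.07,"dy":0.32,"dz":0.15,"ax":-0.174,"ay":0.001,"az":-0.315},
    {"dx":0.11,"dy":0.42,"dz":0.13,"ax":-0.231,"ay":0.001,"az":-0.42},
    {"dx":0.17,"dy":0.51,"dz":0.1,"ax":-0.289,"ay":0.002,"az":-0.526},
  ],
)

```text
time_s: 6.65
eef_pos: [509.8, -32.8, 78.9]
orientation: [2.552, 1.014, 0.094]
wrist_force: [-6.1, 0.9, 1.1]
opening: 43.1
grasp_force: 44.8
```

Run:
```python
from h import *
from rig import env,optics
go(*kn(-.8,.5,0,42))
print(env.get_state()["wrist_torque"])
go(*kn(-.8,.5,50,42))
r=optics.get_image("top");cv2.imwrite("pics/t2.png",cv2.convertScaleAbs(cv2.resize(r["image"][190:290,240:370],None,fx=6,fy=6,interpolation=cv2.INTER_CUBIC),alpha=1.5))
```

```text
t 6.65 q [-0.69  0.74  0.76  2.17 -0.52  0.24 -0.43] F [-6.1  0.9  1.1]
tcp [509.8 -32.8  78.9] target [510.7 -33.7  78.1] d_cm [0.005 0.087 0.122] rot [-0.     0.    -0.003]
[ 1.39704534  1.43388451 -0.77024295]
t 6.65 q [-0.69  0.74  0.76  2.17 -0.52  0.24 -0.43] F [-6.1  0.9  1.1]
tcp [509.8 -32.8  78.9] target [500.5 -17.1 124.1] d_cm [ 4.000e-03  8.500e-02 -4.878e+00] rot [-0.     0.    -0.003]
```

View pics/t2.png

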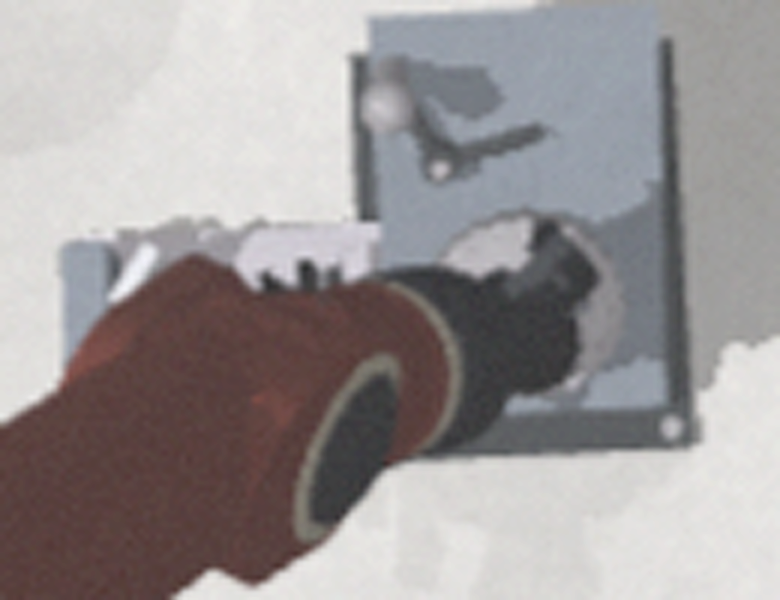

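The arm hides the jaw here. I work out the starting knob angle from the first picture: the pad face was at crop (243,373).

Run:
```python
from h import *
c,s=np.cos(Pz[2]),np.sin(Pz[2])
for n,uv in(("pad front",(243,373)),("jaw back",(322,370)),("Vback",(63,380))):
    w=ray("top0",np.array(uv)/6+[240,180]-.4,62);d=w-[*Pz[:2],0];y=-s*d[0]+c*d[1];print(n,w.round(),"y",y.round(1),c*d[0]+s*d[1])
```

```text
pad front [519.  98.  62.] y 124.3 -3.0819413418143435
jaw back [521.  63.  62.] y 89.3 -3.1313394287360516
Vback [514. 178.  62.] y 204.2 -3.0426993141863576
```

Start was about 1.6 rad and I turned 1.8 back, so the knob should be at its stop. I release, back off and go towards the jar.

>>> drive_tool(
  series=[
    {"dx":0,"dy":0,"dz":0,"ax":0,"ay":0,"az":0},
    {"dx":0,"dy":0,"dz":0,"ax":0,"ay":0,"az":0},
    {"dx":0,"dy":0,"dz":0,"ax":0,"ay":0,"az":0},
    {"dx":0,"dy":0,"dz":-5,"ax":0,"ay":0,"az":0},
    {"dx":0,"dy":0,"dz":-9,"ax":0,"ay":0,"az":0},
    {"dx":0,"dy":0,"dz":-9,"ax":0,"ay":0,"az":0},
  ],
  hand=7,
)

```text
time_s: 7.3
eef_pos: [498.1, -1.1, 164.9]
orientation: [2.543, 1.018, 0.113]
wrist_force: [-0.0, -0.3, 0.6]
opening: 70.1
grasp_force: 0.0
```

Run:
```python
from h import *
go(np.array([545,351,180.]),dn(.57)); go(np.array([545,351,180.]),dn(.57+np.pi))
```

```text
t 7.3 q [-0.94  0.64  1.03  2.13 -0.43  0.46 -0.51] F [-0.  -0.3  0.6]
tcp [498.1  -1.1 164.9] target [545. 351. 180.] d_cm [ 27.188 -19.484 -12.047] rot [ 0.285  0.338 -1.359]
t 7.3 q [-0.94  0.64  1.03  2.13 -0.43  0.46 -0.51] F [-0.  -0.3  0.6]
tcp [498.1  -1.1 164.9] target [545. 351. 180.] d_cm [ 27.188 -19.484 -12.047] rot [ 0.356 -0.3    1.735]
```

>>> drive_tool(
  series=[
    {"dx":27.2,"dy":-19.5,"dz":-12,"ax":0.285,"ay":0.338,"az":-1.359},
    {"dx":27.2,"dy":-19.5,"dz":-12,"ax":0.285,"ay":0.338,"az":-1.359},
    {"dx":27.2,"dy":-19.5,"dz":-12,"ax":0.285,"ay":0.338,"az":-1.359},
    {"dx":27.2,"dy":-19.5,"dz":-12,"ax":0.285,"ay":0.338,"az":-1.359},
    {"dx":27.2,"dy":-19.5,"dz":-12,"ax":0.285,"ay":0.338,"az":-1.359},
    {"dx":27.2,"dy":-19.5,"dz":-12,"ax":0.285,"ay":0.338,"az":-1.359},
    {"dx":27.2,"dy":-19.5,"dz":-12,"ax":0.285,"ay":0.338,"az":-1.359},
    {"dx":27.2,"dy":-19.5,"dz":-12,"ax":0.285,"ay":0.338,"az":-1.359},
  ],
  hand=8.5,
)

```text
time_s: 8.1
eef_pos: [543.0, 358.2, 174.1]
orientation: [1.748, 2.539, 0.022]
wrist_force: [-1.3, 0.7, 0.0]
opening: 84.9
grasp_force: 0.0
```

Run:
```python
from h import *
go(np.array([545,351,180.]),dn(.57))
```

```text
t 8.1 q [-0.92  0.7   0.5   1.54 -0.33  0.96  0.02] F [-1.3  0.7  0. ]
tcp [543.  358.2 174.1] target [545. 351. 180.] d_cm [-0.773 -0.042 -0.564] rot [ 0.04   0.045 -0.205]
```

>>> drive_tool(
  series=[
    {"dx":-0.8,"dy":0,"dz":-0.6,"ax":0.04,"ay":0.045,"az":-0.205},
    {"dx":-0.8,"dy":0,"dz":-0.6,"ax":0.04,"ay":0.045,"az":-0.205},
    {"dx":-0.8,"dy":0,"dz":-0.6,"ax":0.04,"ay":0.045,"az":-0.205},
  ],
)

```text
time_s: 8.4
eef_pos: [548.1, 339.6, 181.3]
orientation: [1.533, 2.736, -0.007]
wrist_force: [0.4, -0.9, 0.6]
opening: 84.8
grasp_force: 0.0
```

Run:
```python
from h import *
from rig import optics
w=optics.get_image("wrist");np.savez("pics/w4.npz",K=w["intrinsics"],T=w["camera_from_world"])
t=optics.get_image("top");a=cv2.resize(w["image"],(400,300))
b=cv2.resize(cv2.convertScaleAbs(t["image"][210:260,245:365],alpha=1.5),(800,300*800//720),interpolation=cv2.INTER_CUBIC)[:300]
m=np.zeros((600,800,3),np.uint8);m[:300,:400]=a
m[300:300+b.shape[0]]=b
m[:300,400:]=cv2.resize(t["image"][190:320,110:283],(400,300))
cv2.imwrite("pics/m9.png",m)
go(np.array([545,351,61.]),dn(.57))
P=np.array([545,351,100.]);print(proj("w4",P)*.625,proj("w4",P+[0,28,0])*.625)
```

```text
t 8.5 q [-0.84  0.69  0.43  1.51 -0.31  1.01  0.22] F [-0.4  0.4  0.1]
tcp [546.4 341.3 180.9] target [545. 351.  61.] d_cm [ 0.978  0.417 11.979] rot [-0.003  0.006 -0.019]
[[198.86057634 144.25498763]] [[215.73076726 118.33826403]]
```

View pics/m9.png

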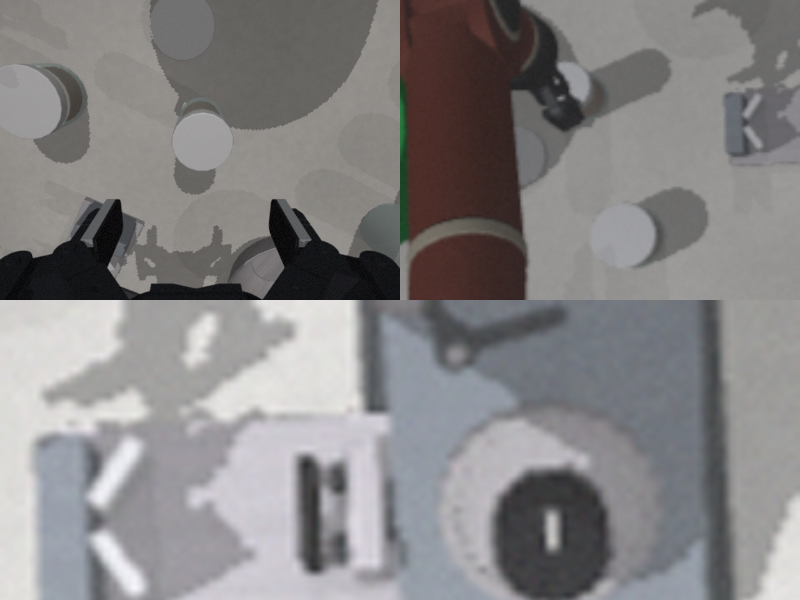

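The lid is at (202,141) half-scale, predicted (199,144), so the jar is about 3 mm further in tool x and y. The pad face at (297,515) gives holder y of about 100.6 mm, so the jaw is fully open. I pick the jar now.

>>> drive_tool(
  series=[
    {"dx":1.2,"dy":0.7,"dz":2,"ax":0,"ay":0,"az":-0.02},
    {"dx":1.2,"dy":0.7,"dz":5,"ax":0,"ay":0,"az":-0.02},
    {"dx":1.2,"dy":0.7,"dz":8,"ax":0,"ay":0,"az":-0.02},
    {"dx":1.2,"dy":0.7,"dz":11,"ax":0,"ay":0,"az":-0.02},
    {"dx":1.2,"dy":0.7,"dz":12,"ax":0,"ay":0,"az":-0.02},
    {"dx":1.2,"dy":0.7,"dz":12,"ax":0,"ay":0,"az":-0.02},
  ],
)

```text
time_s: 9.1
eef_pos: [544.7, 354.7, 59.5]
orientation: [1.501, 2.756, -0.013]
wrist_force: [0.1, -0.1, -0.6]
opening: 85.3
grasp_force: 0.0
```

>>> drive_tool(
  series=[
    {"dx":0,"dy":0,"dz":0,"ax":0,"ay":0,"az":0},
    {"dx":0,"dy":0,"dz":0,"ax":0,"ay":0,"az":0},
    {"dx":0,"dy":0,"dz":0,"ax":0,"ay":0,"az":0},
    {"dx":0,"dy":0,"dz":0,"ax":0,"ay":0,"az":0},
    {"dx":0,"dy":0,"dz":0,"ax":0,"ay":0,"az":0},
  ],
  hand=4.8,
  newtons=40,
)

```text
time_s: 9.6
eef_pos: [547.0, 355.2, 63.3]
orientation: [1.5, 2.754, -0.004]
wrist_force: [-2.1, -1.0, 6.9]
opening: 55.1
grasp_force: 42.2
```

Run:
```python
from h import *
go(np.array([548,353,200.]),dn(.57))
go(hw(0,137,160),dn(Pz[2]))
```

```text
t 9.6 q [-0.82  0.83  0.37  1.59 -0.37  0.79  0.27] F [-2.1 -1.   6.9]
tcp [547.  355.2  63.3] target [548. 353. 200.] d_cm [ -0.327  -0.029 -13.667] rot [0.001 0.007 0.003]
t 9.6 q [-0.82  0.83  0.37  1.59 -0.37  0.79  0.27] F [-2.1 -1.   6.9]
tcp [547.  355.2  63.3] target [520.9 110.7 160. ] d_cm [-19.191 -15.452  -9.553] rot [0.002 0.006 0.514]
```

>>> drive_tool(
  series=[
    {"dx":0,"dy":0,"dz":-4,"ax":0,"ay":0,"az":0},
    {"dx":0,"dy":0,"dz":-8,"ax":0,"ay":0,"az":0},
    {"dx":-5,"dy":-4,"dz":-11,"ax":0,"ay":0,"az":0.13},
    {"dx":-9,"dy":-7.5,"dz":-11.5,"ax":0,"ay":0,"az":0.26},
    {"dx":-13,"dy":-10.5,"dz":-11.5,"ax":0,"ay":0,"az":0.39},
    {"dx":-16,"dy":-13,"dz":-11.5,"ax":0,"ay":0,"az":0.514},
    {"dx":-18.5,"dy":-15,"dz":-11.5,"ax":0,"ay":0,"az":0.514},
    {"dx":-19.2,"dy":-15.5,"dz":-11.5,"ax":0,"ay":0,"az":0.514},
  ],
)

```text
time_s: 10.4
eef_pos: [518.7, 102.1, 178.6]
orientation: [2.161, 2.268, -0.012]
wrist_force: [-0.7, -0.3, -4.1]
opening: 54.7
grasp_force: 44.8
```

>>> drive_tool(
  series=[
    {"dx":0,"dy":0,"dz":0,"ax":0,"ay":0,"az":0},
    {"dx":0,"dy":0,"dz":0,"ax":0,"ay":0,"az":0},
    {"dx":0,"dy":0,"dz":0,"ax":0,"ay":0,"az":0},
  ],
)

```text
time_s: 10.7
eef_pos: [519.9, 112.9, 177.5]
orientation: [2.146, 2.287, -0.005]
wrist_force: [0.8, -0.5, -4.3]
opening: 55.0
grasp_force: 44.8
```

Run:
```python
from h import *
from rig import env,optics
go(hw(0,137,76),dn(Pz[2]))
s=env.get_state();print(s["opening"],s["grasp_force"])
w=optics.get_image("wrist");cv2.imwrite("pics/w5.png",w["image"]);np.savez("pics/w5.npz",K=w["intrinsics"],T=w["camera_from_world"])
print(proj("w5",[hw(-27,205,62),hw(27,205,62),hw(27,155,62),hw(-22,100,62),hw(22,100,62),hw(-65,75,10),hw(-45,205,10),hw(45,205,10),fw(0,0,53)]).round())
```

```text
t 10.7 q [-0.63  0.55  0.57  1.85 -0.38  0.85  0.19] F [ 0.8 -0.5 -4.3]
tcp [519.9 112.9 177.5] target [520.9 110.7  76. ] d_cm [-0.169  0.08  10.148] rot [0.001 0.006 0.004]
54.958382890891954 44.762595891952515
[[270. 127.]
 [360. 127.]
 [357. 208.]
 [282. 286.]
 [346. 286.]
 [234. 285.]
 [252. 121.]
 [377. 122.]
 [271. 450.]]
```

View pics/w5.png

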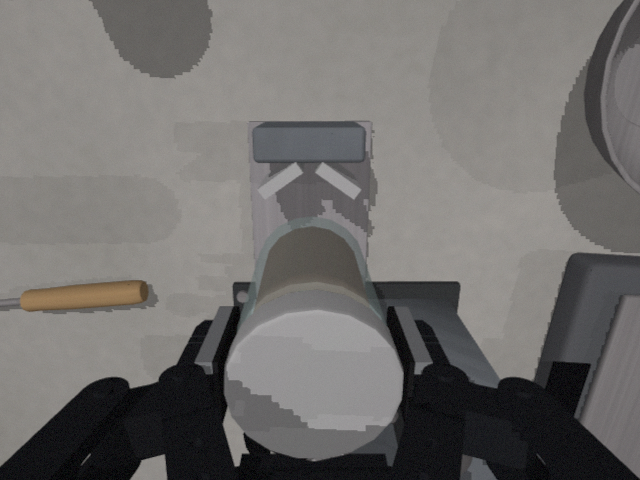

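The bay's back edge is at x 248 to 373 in the image, predicted 252 to 377, and the V middle is about 309 against 315. The bay is therefore about 3 mm to holder -x, and its y agrees. I lower the jar with that shift.

>>> drive_tool(
  series=[
    {"dx":-0.2,"dy":-0.2,"dz":2,"ax":0,"ay":0,"az":0},
    {"dx":-0.2,"dy":-0.2,"dz":4,"ax":0,"ay":0,"az":0},
    {"dx":-0.2,"dy":-0.2,"dz":6,"ax":0,"ay":0,"az":0},
    {"dx":-0.2,"dy":-0.2,"dz":8,"ax":0,"ay":0,"az":0},
    {"dx":-0.2,"dy":-0.2,"dz":9.5,"ax":0,"ay":0,"az":0},
    {"dx":-0.2,"dy":-0.2,"dz":9.8,"ax":0,"ay":0,"az":0},
    {"dx":-0.2,"dy":-0.2,"dz":9.8,"ax":0,"ay":0,"az":0},
  ],
)

```text
time_s: 11.45
eef_pos: [518.3, 108.4, 79.5]
orientation: [2.149, 2.284, -0.007]
wrist_force: [0.3, -0.0, -3.4]
opening: 55.1
grasp_force: 44.8
```

>>> drive_tool(
  series=[
    {"dx":0,"dy":0,"dz":0.2,"ax":0,"ay":0,"az":0},
    {"dx":0,"dy":0,"dz":0.4,"ax":0,"ay":0,"az":0},
    {"dx":0,"dy":0,"dz":0.4,"ax":0,"ay":0,"az":0},
  ],
)

```text
time_s: 11.75
eef_pos: [518.5, 107.6, 76.3]
orientation: [2.15, 2.282, -0.005]
wrist_force: [0.2, 0.4, -2.9]
opening: 54.9
grasp_force: 44.8
```

Run:
```python
from h import *
go(hw(-3,137,73),dn(Pz[2]))
```

```text
t 11.75 q [-0.55  0.69  0.46  1.94 -0.49  0.62  0.29] F [ 0.2  0.4 -2.9]
tcp [518.5 107.6  76.3] target [517.9 110.5  73. ] d_cm [ 0.294 -0.037  0.326] rot [0.002 0.007 0.   ]
```

>>> drive_tool(
  series=[
    {"dx":0.3,"dy":0,"dz":0.15,"ax":0,"ay":0,"az":0},
    {"dx":0.3,"dy":0,"dz":0.3,"ax":0,"ay":0,"az":0},
    {"dx":0.3,"dy":0,"dz":0.3,"ax":0,"ay":0,"az":0},
  ],
)

```text
time_s: 12.05
eef_pos: [518.2, 111.0, 73.3]
orientation: [2.15, 2.283, -0.004]
wrist_force: [-0.0, 1.7, 0.9]
opening: 55.0
grasp_force: 45.0
```

>>> drive_tool(
  series=[
    {"dx":0,"dy":0,"dz":0.1,"ax":0,"ay":0,"az":0},
    {"dx":0,"dy":0,"dz":0.1,"ax":0,"ay":0,"az":0},
  ],
)

```text
time_s: 12.25
eef_pos: [518.2, 111.0, 73.2]
orientation: [2.151, 2.283, -0.003]
wrist_force: [-3.9, 0.5, 7.7]
opening: 55.1
grasp_force: 45.8
```

The jar is on the floor of the bay. I release and retreat.

>>> drive_tool(
  series=[
    {"dx":0,"dy":0,"dz":0,"ax":0,"ay":0,"az":0},
    {"dx":0,"dy":0,"dz":0,"ax":0,"ay":0,"az":0},
    {"dx":0,"dy":0,"dz":0,"ax":0,"ay":0,"az":0},
    {"dx":0,"dy":0,"dz":-4,"ax":0,"ay":0,"az":0},
    {"dx":0,"dy":0,"dz":-8,"ax":0,"ay":0,"az":0},
    {"dx":0,"dy":0,"dz":-12,"ax":0,"ay":0,"az":0},
    {"dx":0,"dy":0,"dz":-12,"ax":0,"ay":0,"az":0},
  ],
  hand=8,
)

```text
time_s: 12.95
eef_pos: [521.8, 110.8, 197.0]
orientation: [2.146, 2.276, 0.009]
wrist_force: [0.7, -0.5, 0.1]
opening: 80.0
grasp_force: 0.0
```

Run:
```python
from h import *
# straddle pawl off handle y54: center y 51
Rt=fR()*R.from_rotvec([0,-.25,0])
go(fw(112,51,24)+Rt.apply([0,0,-75]),Rt)
```

```text
t 12.95 q [-0.65  0.52  0.6   1.83 -0.36  0.89  0.18] F [ 0.7 -0.5  0.1]
tcp [521.8 110.8 197. ] target [585.2  28.3 211.3] d_cm [-8.615  5.866 -1.295] rot [-0.228  0.237  1.558]
```

>>> drive_tool(
  series=[
    {"dx":-8.6,"dy":5.9,"dz":-1.3,"ax":-0.228,"ay":0.237,"az":1.558},
    {"dx":-8.6,"dy":5.9,"dz":-1.3,"ax":-0.228,"ay":0.237,"az":1.558},
    {"dx":-8.6,"dy":5.9,"dz":-1.3,"ax":-0.228,"ay":0.237,"az":1.558},
    {"dx":-8.6,"dy":5.9,"dz":-1.3,"ax":-0.228,"ay":0.237,"az":1.558},
    {"dx":-8.6,"dy":5.9,"dz":-1.3,"ax":-0.228,"ay":0.237,"az":1.558},
    {"dx":-8.6,"dy":5.9,"dz":-1.3,"ax":-0.228,"ay":0.237,"az":1.558},
    {"dx":-8.6,"dy":5.9,"dz":-1.3,"ax":-0.228,"ay":0.237,"az":1.558},
    {"dx":-8.6,"dy":5.9,"dz":-1.3,"ax":-0.228,"ay":0.237,"az":1.558},
  ],
  hand=5,
)

```text
time_s: 13.75
eef_pos: [581.3, 28.5, 204.7]
orientation: [-3.039, -0.687, -0.365]
wrist_force: [-0.3, -0.1, -0.8]
opening: 49.7
grasp_force: 0.0
```

Run:
```python
from h import *
Rt=fR()*R.from_rotvec([0,-.25,0])
go(fw(112,51,24)+Rt.apply([0,0,-75]),Rt)
```

```text
t 13.75 q [-0.61  0.57  0.84  1.88 -0.74  0.77 -0.5 ] F [-0.3 -0.1 -0.8]
tcp [581.3  28.5 204.7] target [585.2  28.3 211.3] d_cm [ 0.485  0.205 -0.554] rot [-0.056  0.071  0.378]
```

>>> drive_tool(
  series=[
    {"dx":0.5,"dy":0.2,"dz":-0.5,"ax":-0.056,"ay":0.071,"az":0.378},
    {"dx":0.5,"dy":0.2,"dz":-0.5,"ax":-0.056,"ay":0.071,"az":0.378},
    {"dx":0.5,"dy":0.2,"dz":-0.5,"ax":-0.056,"ay":0.071,"az":0.378},
    {"dx":0.5,"dy":0.2,"dz":-0.5,"ax":-0.056,"ay":0.071,"az":0.378},
  ],
)

```text
time_s: 14.15
eef_pos: [584.8, 29.6, 210.3]
orientation: [-3.093, -0.104, -0.479]
wrist_force: [0.1, 0.4, -0.6]
opening: 50.0
grasp_force: 0.0
```

Run:
```python
from h import *
Rt=fR()*R.from_rotvec([0,-.25,0])
go(fw(112,51,26),Rt)
```

```text
t 14.15 q [-0.71  0.57  0.95  1.93 -0.85  0.7  -0.79] F [ 0.1  0.4 -0.6]
tcp [584.8  29.6 210.3] target [607.   29.6 141.5] d_cm [0.024 0.143 7.227] rot [-0.002  0.003  0.007]
```

>>> drive_tool(
  series=[
    {"dx":0,"dy":0.1,"dz":3.5,"ax":0,"ay":0,"az":0},
    {"dx":0,"dy":0.1,"dz":7.2,"ax":0,"ay":0,"az":0},
    {"dx":0,"dy":0.1,"dz":7.2,"ax":0,"ay":0,"az":0},
    {"dx":0,"dy":1.8,"dz":7.2,"ax":0,"ay":0,"az":0},
    {"dx":0,"dy":3.3,"dz":7.2,"ax":0,"ay":0,"az":0},
    {"dx":0,"dy":4.6,"dz":7.2,"ax":0,"ay":0,"az":0},
    {"dx":0,"dy":4.6,"dz":7.2,"ax":0,"ay":0,"az":0},
    {"dx":0,"dy":4.6,"dz":7.2,"ax":0,"ay":0,"az":0},
  ],
)

```text
time_s: 14.95
eef_pos: [611.1, -15.6, 143.7]
orientation: [-3.092, -0.103, -0.484]
wrist_force: [-0.4, 0.0, 0.1]
opening: 49.9
grasp_force: 0.0
```

Run:
```python
from h import *
Rt=fR()*R.from_rotvec([0,-.25,0])
go(fw(112,7,26),Rt)
```

```text
t 14.95 q [-0.49  0.67  0.78  1.94 -1.01  0.6  -0.57] F [-0.4  0.   0.1]
tcp [611.1 -15.6 143.7] target [609.6 -14.3 141.5] d_cm [-0.194 -0.141  0.166] rot [-0.002 -0.001  0.007]
```

>>> drive_tool(
  series=[
    {"dx":0,"dy":0,"dz":-5,"ax":0,"ay":0,"az":0},
    {"dx":0,"dy":0,"dz":-7,"ax":0,"ay":0,"az":0},
    {"dx":0,"dy":0,"dz":-7,"ax":0,"ay":0,"az":0},
  ],
)

```text
time_s: 15.25
eef_pos: [590.7, -17.3, 213.1]
orientation: [-3.092, -0.104, -0.493]
wrist_force: [0.7, -0.4, -0.0]
opening: 50.4
grasp_force: 0.0
```

Run:
```python
from h import *
from rig import optics
w=optics.get_image("wrist");cv2.imwrite("pics/w6.png",w["image"]);np.savez("pics/w6.npz",K=w["intrinsics"],T=w["camera_from_world"])
# compare brightness patch around ball for on/off hypotheses, against earlier picture w2 (off)
for nm in("w2","w6"):
    im=cv2.imread(f"pics/{nm}.png").astype(float)
    for y in(15,54):
        u,v=proj(nm,fw(111,y,50))[0].round().astype(int);p=im[v-8:v+9,u-8:u+9].reshape(-1,3);print(nm,y,(u,v),p.mean(0).round(),p.std(0).round())
go(*kn(-.75,.5,60,42))
```

```text
w2 15 (np.int64(398), np.int64(291)) [76. 74. 72.] [27. 25. 24.]
w2 54 (np.int64(322), np.int64(290)) [119. 118. 121.] [24. 24. 25.]
w6 15 (np.int64(296), np.int64(289)) [133. 132. 136.] [14. 14. 14.]
w6 54 (np.int64(220), np.int64(289)) [144. 146. 149.] [29. 31. 31.]
t 15.3 q [-0.59  0.57  0.92  1.92 -0.86  0.71 -0.7 ] F [-0.3 -0.3 -0.4]
tcp [590.1 -16.3 211.2] target [499.1 -14.5 133.7] d_cm [-11.01   -0.804   4.585] rot [-0.275 -0.243 -0.692]
```

>>> drive_tool(
  series=[
    {"dx":-5,"dy":0,"dz":0,"ax":-0.1,"ay":-0.1,"az":-0.3},
    {"dx":-11,"dy":-0.8,"dz":2,"ax":-0.275,"ay":-0.243,"az":-0.692},
    {"dx":-11,"dy":-0.8,"dz":4.6,"ax":-0.275,"ay":-0.243,"az":-0.692},
    {"dx":-11,"dy":-0.8,"dz":4.6,"ax":-0.275,"ay":-0.243,"az":-0.692},
    {"dx":-11,"dy":-0.8,"dz":4.6,"ax":-0.275,"ay":-0.243,"az":-0.692},
    {"dx":-11,"dy":-0.8,"dz":4.6,"ax":-0.275,"ay":-0.243,"az":-0.692},
    {"dx":-11,"dy":-0.8,"dz":4.6,"ax":-0.275,"ay":-0.243,"az":-0.692},
  ],
  hand=7,
)

```text
time_s: 16.0
eef_pos: [498.2, -13.9, 131.3]
orientation: [2.596, 0.97, 0.088]
wrist_force: [0.3, -0.6, 0.5]
opening: 70.2
grasp_force: 0.0
```

Run:
```python
from h import *
from rig import optics
go(*kn(-.75,.5,0,42))
w=optics.get_image("wrist");g=cv2.cvtColor(w["image"],cv2.COLOR_BGR2GRAY);np.savez("pics/w7.npz",K=w["intrinsics"],T=w["camera_from_world"])
# knob blob near prediction
m=(g<45).astype(np.uint8);pr=proj("w7",[fw(0,0,53),fw(0,0,19),fw(0,22,53),fw(0,-22,53)]);print(pr.round())
n,l,st,ce=cv2.connectedComponentsWithStats(m)
for i in range(1,n):
    if st[i,4]>1500:print(st[i],ce[i].round())
# pawl check: bits of ball template from w1 (on) in w6
t=cv2.imread("pics/w1.png")[252:292,309:349];r=cv2.matchTemplate(cv2.imread("pics/w6.png"),t,cv2.TM_CCOEFF_NORMED);print(cv2.minMaxLoc(r)[1::2],proj("w6",[fw(111,15,48),fw(111,54,48)]).round())
```

```text
t 16.0 q [-0.85  0.69  0.97  2.14 -0.55  0.43 -0.42] F [ 0.3 -0.6  0.5]
tcp [498.2 -13.9 131.3] target [510.4 -33.4  77.9] d_cm [0.036 0.202 5.815] rot [-0.003  0.004  0.001]
[[319. 299.]
 [318. 244.]
 [282. 280.]
 [351. 317.]]
[ 119   68   68   94 2378] [151. 114.]
[ 267  220   98  106 8407] [315. 274.]
[    0   312   640   168 43677] [316. 429.]
(0.7653927206993103, (272, 268)) [[296. 287.]
 [220. 286.]]
```

The pawl is on (ball matched at (292,288), predicted (296,287)), and the knob blob centre is x 316 against 318. I grip the knob.

>>> drive_tool(
  series=[
    {"dx":0,"dy":0.1,"dz":3,"ax":0,"ay":0,"az":0},
    {"dx":0,"dy":0.1,"dz":5.7,"ax":0,"ay":0,"az":0},
    {"dx":0,"dy":0.1,"dz":5.7,"ax":0,"ay":0,"az":0},
  ],
)

```text
time_s: 16.35
eef_pos: [508.3, -35.8, 78.4]
orientation: [2.6, 0.962, 0.085]
wrist_force: [-0.0, 0.5, 0.2]
opening: 70.1
grasp_force: 0.0
```

>>> drive_tool(
  series=[
    {"dx":0,"dy":0,"dz":0,"ax":0,"ay":0,"az":0},
    {"dx":0,"dy":0,"dz":0,"ax":0,"ay":0,"az":0},
    {"dx":0,"dy":0,"dz":0,"ax":0,"ay":0,"az":0},
    {"dx":0,"dy":0,"dz":0,"ax":0,"ay":0,"az":0},
    {"dx":0,"dy":0,"dz":0,"ax":0,"ay":0,"az":0},
  ],
  hand=3.5,
  newtons=50,
)

```text
time_s: 16.85
eef_pos: [508.5, -32.7, 80.4]
orientation: [2.599, 0.968, 0.089]
wrist_force: [-5.7, 3.6, 7.4]
opening: 42.6
grasp_force: 50.7
```

Run:
```python
from h import *
turn([.13*i for i in range(1,9)],.5)
go(*kn(-.75,.5,0,42))
```

```text
t 16.85 q [-0.7   0.75  0.8   2.16 -0.63  0.3  -0.35] F [-5.7  3.6  7.4] open 42.6 gf 51 pos [508.5 -32.7  80.4]
0.13 [np.float64(0.02), np.float64(-0.11), np.float64(-0.01), np.float64(0.063), np.float64(0.0), np.float64(0.114)]
0.26 [np.float64(0.04), np.float64(-0.22), np.float64(-0.02), np.float64(0.125), np.float64(0.001), np.float64(0.228)]
0.39 [np.float64(0.08), np.float64(-0.32), np.float64(-0.04), np.float64(0.188), np.float64(0.001), np.float64(0.342)]
0.52 [np.float64(0.14), np.float64(-0.42), np.float64(-0.07), np.float64(0.25), np.float64(0.002), np.float64(0.456)]
0.65 [np.float64(0.2), np.float64(-0.51), np.float64(-0.11), np.float64(0.313), np.float64(0.002), np.float64(0.57)]
0.78 [np.float64(0.27), np.float64(-0.59), np.float64(-0.15), np.float64(0.376), np.float64(0.003), np.float64(0.684)]
0.91 [np.float64(0.35), np.float64(-0.66), np.float64(-0.19), np.float64(0.438), np.float64(0.003), np.float64(0.798)]
1.04 [np.float64(0.44), np.float64(-0.71), np.float64(-0.24), np.float64(0.501), np.float64(0.004), np.float64(0.912)]
t 16.85 q [-0.7   0.75  0.8   2.16 -0.63  0.3  -0.35] F [-5.7  3.6  7.4]
tcp [508.5 -32.7  80.4] target [510.4 -33.4  77.9] d_cm [0.113 0.084 0.289] rot [-0.005  0.002 -0.001]
```

>>> drive_tool(
  series=[
    {"dx":0.02,"dy":-0.11,"dz":-0.05,"ax":0.063,"ay":0,"az":0.114},
    {"dx":0.04,"dy":-0.22,"dz":-0.07,"ax":0.125,"ay":0.001,"az":0.228},
    {"dx":0.08,"dy":-0.32,"dz":-0.09,"ax":0.188,"ay":0.001,"az":0.342},
    {"dx":0.14,"dy":-0.42,"dz":-0.12,"ax":0.25,"ay":0.002,"az":0.456},
    {"dx":0.2,"dy":-0.51,"dz":-0.16,"ax":0.313,"ay":0.002,"az":0.57},
    {"dx":0.27,"dy":-0.59,"dz":-0.2,"ax":0.376,"ay":0.003,"az":0.684},
    {"dx":0.35,"dy":-0.66,"dz":-0.24,"ax":0.438,"ay":0.003,"az":0.798},
    {"dx":0.44,"dy":-0.71,"dz":-0.29,"ax":0.501,"ay":0.004,"az":0.912},
  ],
)

```text
time_s: 17.65
eef_pos: [506.9, -26.3, 79.8]
orientation: [-2.976, 0.29, -0.08]
wrist_force: [-3.1, -4.1, -4.6]
opening: 42.4
grasp_force: 53.1
```

Run:
```python
from h import *
turn([.1,.2,.3,.4,.45],.5)
go(*kn(.29,.5,0,42))
```

```text
t 17.65 q [-0.37  0.73  0.75  2.05 -1.    0.76 -0.7 ] F [-3.1 -4.1 -4.6] open 42.4 gf 53 pos [506.9 -26.3  79.8]
0.1 [np.float64(-0.01), np.float64(-0.08), np.float64(0.0), np.float64(0.048), np.float64(0.0), np.float64(0.088)]
0.2 [np.float64(-0.01), np.float64(-0.17), np.float64(0.0), np.float64(0.096), np.float64(0.0), np.float64(0.175)]
0.3 [np.float64(-0.0), np.float64(-0.25), np.float64(0.0), np.float64(0.144), np.float64(0.0), np.float64(0.263)]
0.4 [np.float64(0.01), np.float64(-0.33), np.float64(-0.01), np.float64(0.192), np.float64(0.0), np.float64(0.351)]
0.45 [np.float64(0.02), np.float64(-0.37), np.float64(-0.01), np.float64(0.216), np.float64(0.0), np.float64(0.395)]
t 17.65 q [-0.37  0.73  0.75  2.05 -1.    0.76 -0.7 ] F [-3.1 -4.1 -4.6]
tcp [506.9 -26.3  79.8] target [508.1 -24.7  76.8] d_cm [ 0.075 -0.13   0.323] rot [-0.002  0.002 -0.003]
```

>>> drive_tool(
  series=[
    {"dx":0,"dy":-0.08,"dz":0.05,"ax":0.048,"ay":0,"az":0.088},
    {"dx":0,"dy":-0.17,"dz":0.05,"ax":0.096,"ay":0,"az":0.175},
    {"dx":0,"dy":-0.25,"dz":0.05,"ax":0.144,"ay":0,"az":0.263},
    {"dx":0.01,"dy":-0.33,"dz":0.04,"ax":0.192,"ay":0,"az":0.351},
    {"dx":0.04,"dy":-0.42,"dz":0.03,"ax":0.25,"ay":0,"az":0.46},
    {"dx":0.07,"dy":-0.5,"dz":0.02,"ax":0.312,"ay":0,"az":0.57},
    {"dx":0.07,"dy":-0.5,"dz":0.02,"ax":0.312,"ay":0,"az":0.57},
  ],
)

```text
time_s: 18.35
eef_pos: [508.8, -22.9, 80.9]
orientation: [-2.48, 1.005, -0.055]
wrist_force: [-5.7, -4.6, 8.3]
opening: 42.4
grasp_force: 54.7
```

Run:
```python
from h import *
go(*kn(.94,.5,0,42))
```

```text
t 18.35 q [-0.15  0.73  0.65  2.13 -1.32  0.92 -0.86] F [-5.7 -4.6  8.3]
tcp [508.8 -22.9  80.9] target [510.7 -19.8  78.6] d_cm [-0.035 -0.214  0.367] rot [-0.001 -0.001 -0.003]
```

>>> drive_tool(
  series=[
    {"dx":0,"dy":0,"dz":0,"ax":0,"ay":0,"az":0},
    {"dx":0,"dy":0,"dz":0,"ax":0,"ay":0,"az":0},
    {"dx":0,"dy":0,"dz":0,"ax":0,"ay":0,"az":0},
    {"dx":0,"dy":0,"dz":-4,"ax":0,"ay":0,"az":0},
    {"dx":0,"dy":0,"dz":-8,"ax":0,"ay":0,"az":0},
    {"dx":0,"dy":0,"dz":-12,"ax":0,"ay":0,"az":0},
    {"dx":0,"dy":0,"dz":-12,"ax":0,"ay":0,"az":0},
  ],
  hand=7,
)

```text
time_s: 19.05
eef_pos: [487.3, -72.6, 191.6]
orientation: [-2.481, 1.002, -0.069]
wrist_force: [-0.2, -0.2, 0.1]
opening: 70.1
grasp_force: 0.0
```

Run:
```python
from h import *
from rig import optics
go(*kn(.94,.5,0,42))
r=optics.get_image("top");cv2.imwrite("pics/t5.png",r["image"])
g=cv2.cvtColor(r["image"],cv2.COLOR_BGR2GRAY)
np.savez("pics/t5.npz",K=r["intrinsics"],T=r["camera_from_world"])
for x in(-22,-15,0,15,20):
    c=proj("t5",[hw(x-3,60,62),hw(x-3,200,62)]);print(x,c.round(1).tolist())
    ys=np.arange(205,58,-3);p=proj("t5",[hw(x-3,y,62) for y in ys]).astype(np.float32)
    v=cv2.remap(g,p[:,:1].copy(),p[:,1:].copy(),cv2.INTER_LINEAR).ravel();print([f"{y}:{a}" for y,a in zip(ys,v)])
```

```text
t 19.05 q [-0.15  0.54  0.79  2.05 -1.03  1.06 -1.06] F [-0.2 -0.2  0.1]
tcp [487.3 -72.6 191.6] target [510.7 -19.8  78.6] d_cm [-0.429  0.074 12.683] rot [-0.005 -0.009  0.001]
-22 [[304.6, 249.0], [251.9, 251.1]]
['205:131', '202:111', '199:107', '196:107', '193:107', '190:107', '187:106', '184:87', '181:66', '178:81', '175:114', '172:142', '169:150', '166:146', '163:130', '160:123', '157:126', '154:125', '151:129', '148:126', '145:117', '142:111', '139:98', '136:86', '133:83', '130:83', '127:86', '124:93', '121:96', '118:84', '115:56', '112:41', '109:56', '106:103', '103:139', '100:142', '97:138', '94:135', '91:106', '88:89', '85:101', '82:102', '79:102', '76:105', '73:106', '70:118', '67:128', '64:131', '61:120']
-15 [[304.5, 246.4], [251.8, 248.5]]
['205:132', '202:111', '199:109', '196:108', '193:109', '190:109', '187:106', '184:87', '181:88', '178:137', '175:156', '172:152', '169:153', '166:159', '163:160', '160:160', '157:160', '154:160', '151:159', '148:159', '145:160', '142:160', '139:160', '136:153', '133:135', '130:107', '127:86', '124:81', '121:82', '118:68', '115:46', 
[... 1134 characters left out ...]
103:92', '100:106', '97:106', '94:103', '91:94', '88:95', '85:101', '82:102', '79:102', '76:102', '73:102', '70:103', '67:100', '64:100', '61:103']
20 [[304.0, 233.3], [251.5, 235.4]]
['205:127', '202:113', '199:109', '196:109', '193:109', '190:108', '187:104', '184:86', '181:71', '178:105', '175:148', '172:160', '169:158', '166:158', '163:159', '160:158', '157:158', '154:159', '151:157', '148:159', '145:158', '142:158', '139:157', '136:157', '133:158', '130:157', '127:147', '124:119', '121:102', '118:75', '115:51', '112:52', '109:74', '106:87', '103:96', '100:104', '97:103', '94:102', '91:96', '88:97', '85:101', '82:102', '79:103', '76:101', '73:102', '70:102', '67:101', '64:102', '61:105']
```

The pad face is at y ≈ 118 mm, which is the seated jar's face. The jaw back is at about 91 mm, so the knob is at about 1.65 and the pad is in about 6 mm. One last numeric check of jar uprightness and the pawl.

Run:
```python
from h import *
from rig import env,optics
s=optics.get_image("scene");np.savez("pics/s5.npz",K=s["intrinsics"],T=s["camera_from_world"])
for n,im in(("t5",cv2.imread("pics/t5.png")),("s5",s["image"])):
    c=proj(n,[hw(-3,146,110)])[0];h=im.astype(int);m=((h.min(2)>145)&(h.max(2)-h.min(2)<22)).astype(np.uint8)
    k,l,st,ce=cv2.connectedComponentsWithStats(m)
    print(n,"pred",c.round(1),[(ce[i].round(1),st[i].tolist()) for i in range(1,k) if st[i,4]>60 and np.hypot(*(ce[i]-c))<25])
t=cv2.imread("pics/top0.png")[200:214,313:328];r=cv2.matchTemplate(cv2.imread("pics/t5.png")[185:235,295:350],t,cv2.TM_CCOEFF_NORMED);_,v,_,p=cv2.minMaxLoc(r);print("pawl",v,np.array(p)+[295,185],"on-> [313 200]")
```

```text
t5 pred [270.2 239.7] [(array([269.5, 240.1]), [259, 230, 22, 24, 362])]
s5 pred [358.  266.9] []
pawl 0.989072322845459 [313 200] on-> [313 200]
```

The lid centre is at (269.5,240.1), predicted (270.2,239.7) for a jar upright in the V, and the pawl is on. I hand in.

```bash
python3 -c "
from rig import env
print(env.hand_in())"
```

```text
the job is handed in; nothing more can be done
None
```

The job is handed in at about 19 s: the tall jar stands upright in the V with the pawl on and the knob at about 1.64 rad. By the camera measurements, the sprung pad is pressed in about 6 of its 12 mm.

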